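Hardness reading on a cured gel pad with a hand durometer

TASK

Take a hardness reading of the thick round gel pad: lift the durometer out of its slanted cradle, stand it upright on the middle of the pad and press straight down, without a bump, until its spring tip is fully in and its foot sits flat, then keep a steady push of about 15 newtons for at least two seconds and never more than 25. Then lay the durometer gently back in its cradle as you found it, display side up, and leave the pad on the plate and everything else where it is.

Things in the scene. Friction and masses are not known exactly. Their poses are not given: they have to be found in the camera images.
- duro: The durometer, a hand-held gauge 156 mm long, 0.27 kg. Origin: centre of its foot's underside; z up its axis from foot to handle, x out of its display, y across it. Along z: round steel foot 24 mm in diameter (0-7 mm), stem 14 mm in diameter (to 30), grey case 26 mm in x by 58 mm in y (30-112), black rubber handle 24 x 24 mm (112-156). It starts at rest in its cradle.
- duro_handle (a point): Centre of the durometer's rubber handle, on its axis, 134 mm above the foot's underside; axes as duro. In the cradle the axis leans 35 degrees from vertical, handle high and towards the robot, foot low and away from it, display facing up and away from the robot.
- duro_foot (a point): Centre of the durometer's flat foot, axes as duro. A ball-ended sprung tip 5 mm in diameter stands 2.5 mm out of it: it takes 0.6 N to start it moving and 8.4 N to push it in flush; from there the rigid foot bears on the sample and the force climbs steeply.
- cradle: Fixed grey sheet-metal cradle, base 130 x 84 mm; origin on the bench below cradle_seat; z up, y along the resting durometer's y. The durometer leans 35 degrees towards the cradle's -x. A back rest carries the case's back (32 to 102 mm along the durometer's axis); two cheeks stand 3 mm clear of the case's sides, up to 80 mm along the axis.
- cradle_seat (a point): Where the foot's underside centre lies when the durometer rests in the cradle, 30 mm above the bench; axes as cradle. The case stands by its shoulders (30 mm along its axis) on a fork of two prongs 32 mm apart; the foot hangs free between and below them. Front and top are open: the durometer leaves and returns along its own leaning axis, or from the front.
- pad_top (a point): Centre of the top face of the thick round pad, the sample to test: pale cured gel, a disc 50 mm in diameter and 14 mm thick, 32 g, loose on the steel plate. Which of the three samples lies where on the plate varies.
- pad_thick: The thick round pad; origin at the centre of its underside, z up.
- plate: Fixed steel test plate, 150 mm (x) by 240 mm (y), its top 16 mm above the bench; origin on the bench under its centre. It carries the thick pad and two other samples of the same gel, to be left alone.
- pad_thin: The thin round pad, 50 mm in diameter, 5 mm thick; origin at its underside. Leave it alone.
- pad_strip: The flat gel strip, 64 x 25 x 5 mm; origin at its underside. Leave it alone.
- jar_a: Black screw-lid jar, 60 mm in diameter, 52 mm high, standing behind the work; origin at its underside.
- jar_b: Small black jar, 48 mm in diameter, 42 mm high, standing in front of the work; origin at its underside.
- jar_c: Black labelled jar, 64 mm in diameter, 60 mm high; origin at its underside.
- flask_w: White bottle, 48 mm in diameter, 95 mm high; origin at its underside.
- flask_s: Small black bottle, 40 mm in diameter, 70 mm high; origin at its underside.
- spout_b: Black bottle with a pointed spout, 44 mm in diameter, 135 mm high; origin at its underside.
There are look-alikes about, which are no part of the job. Of the things that look like the pad_thick, the smallest one is meant.

How it is judged:
On the way:
1. the durometer stands upright (within 4 degrees) on the pad, foot within 9 mm of the pad's middle, pushed on with 11 to 20 N (tip fully in, foot flat) for 2 s without a break (contact force between duro and pad_thick between 11 and 20 N and angle between duro_foot's own z axis and vertical below 0.07 rad and horizontal distance between duro_foot and pad_top below 0.009 m), for 1.9 s.
At the end, for the whole second after the job is handed in: The durometer rests in its cradle as at the start (foot within 7 mm of the seat, axis 30 to 40 degrees from vertical, square to the cradle within 6 degrees, display up), released and still; the thick pad lies flat on the plate within 12 mm of where it was (distance between duro_foot and cradle_seat below 0.007 m and angle between duro_foot's own z axis and vertical between 0.53 and 0.69 rad and angle between duro_foot's own x axis and vertical below 1.1 rad and angle between the y axis of duro_foot and the y axis of cradle, either way round below 0.1 rad and linear speed of duro below 0.02 m/s and distance of pad_top from where it was at the start of the episode below 0.012 m and angle between pad_top's own z axis and vertical below 0.05 rad); the robot touches nothing.
It fails at once if the pad is pressed or struck with more than 25 N (contact force between duro and pad_thick above 25 N).
It fails at once if the durometer is knocked or forced against its cradle with more than 60 N (contact force between duro and cradle above 60 N).
It fails at once if the durometer is dropped (moves faster than 0.3 m/s with no finger on it, as after a fall of 5 mm) (linear speed of duro above 0.3 m/s and contact force between the fingers and duro below 0.1 N).
It fails at once if the durometer is pressed on the plate or on another sample (over 3 N) (contact force between duro and plate above 3 N or contact force between duro and pad_thin above 3 N or contact force between duro and pad_strip above 3 N).
It fails at once if another thing is moved by more than 10 mm (distance of any of pad_thin, pad_strip, jar_a, jar_b, jar_c, flask_w, flask_s, spout_b from where it was at the start of the episode above 0.01 m).
It also fails if it takes over 67 s, if anything falls off the work surface, if the arm or the gripper's body presses on something with over 40 N, if the wrist force passes 120 N, or if a joint passes its speed limit or range.

ROBOT

A 7-joint arm with a two-finger parallel gripper is mounted at the origin on the work surface. World frame = base frame: x ahead of the robot, y to its left, z up, the work surface at z = 0. Lengths are in m, angles in rad, forces in N, time in s.
With the tool pointing down it reaches from about 0.35 to 0.9 m from the base axis. Payload 8.1 kg.
Tool frame: the origin (TCP) lies midway between the tips of the shut fingers; the grasp point (between the pads) lies 19 mm behind it; z points along the fingers, y is the line along which they close (so a half turn about z gives the same grasp; the last joint's range is limited). The gripper opens to 92 mm and grips with 3 to 60 N. Pads are 19 mm wide; open, the fingers measure 130 mm over their backs; the gripper's body (75 mm by 190 mm) begins 47 mm behind the grasp point.
Start: joints at [1.225, 0.434, 0.025, 1.573, -0.012, 1.134, -0.075], TCP at [0.15, -0.607, 0.227] pointing down, gripper open.
Joint ranges: [-2.62, 2.62], [-0.44, 2.09], [-1.27, 1.32], [0.08, 2.57], [-1.32, 4.46], [0.12, 2], [-2.74, 2.74]. Speed limits (rad/s): [2.22, 2.22, 3.01, 3.01, 3.14, 3.14, 3.14].

INTERFACE

Orientations are given as a unit quaternion [x, y, z, w].
In Python, from bench import status, capture, camera_info, ticket, finder gives the robot as it stands.
- The arm moves only by the tool send_rows, never from a script. Its argument "increments" is a list of rows, each a list of 5 numbers: the gripper command: -1 is shut, 1 is fully open, values between are in proportion, then the shift along the tool's x, y, z each as a share of 0.03 m, from -1 to 1, then the turn about the tool's z as a share of 5 degrees, from -1 to 1. In form: [[jaw, dx, dy, dz, turn], ...]. A call has 1 to 12 rows; each row shifts and turns the commanded pose from where the row before left it, along the tool's axes as they then stand; what a row does not reach is not made up. A row lasts 1/10 s, in which the tool goes at most 50 mm and 8.59 degrees, less where a joint would pass 70% of its speed; a pose out of reach is approached as far as the arm can. A call with a number of a shift or a turn outside -1 to 1 is refused whole. A call with a gripper value outside its range is refused whole. The fingers move at their own pace and stop on an object; "grip_force" is the grip in N (left out, the last holds). Time passes only in rows, so rows that do not move let the fingers close. It gives the time, the measured TCP pose, the force, the opening and the grip force at its end, in the units of the state.
- status.get_obs(): the state, without advancing time (a new reading comes with each control period).
- capture(name): name is "side" or "top" or "wrist"; returns (picture, depth): 420x560x3 uint8, red, green, blue; 420x560 float32, m along the optical axis (not along the pixel's ray), 0 where there is no reading.
- camera_info(name): a dict with "intrinsics" (3x3 intrinsics, pixels), "extrinsics" (4x4, takes a point from camera to world coordinates); the wrist camera has in their place "tool_from_camera" (4x4, takes a point from camera to tool coordinates, whose origin is the TCP and whose axes are the flange's). Camera axes: x right, y down, z forward; pixel columns grow to the right and rows downward; lengths in m; the calibration is good to about 2 mm. A picture is of the moment at which its call begins: read the wrist's pose just before it. camera_info takes no time and is no camera call.
- ticket.finish_job(): hands the job in; it is judged then, once.
Trained networks look in the newest picture that a camera, given by its name, has taken for a name from the list of things; names that differ only in an ending like _2 or _b are one class to them, and where a whole thing is asked for, a point or a joint stands for the part that bears it (a point fixed in the world has none). Each returns a list of dicts, best first, with "conf" (0 to 1); they miss things now and then, are a little off and sometimes report something else, mostly with a low value. They report only what shows in the picture. A call takes as long as a camera call. They do not tell look-alikes from the thing itself.
- finder.spot_in(camera, target): "box" ([centre column, centre row, width, height] as shares, 0 to 1, of the picture: columns of its width, rows of its height, round what is visible of it).
- finder.regions_of(camera, target): "pixels" (420x560 bool, what is visible of it) and "box" ([centre column, centre row, width, height] as shares, 0 to 1, of the picture: columns of its width, rows of its height, round what is visible of it).
- finder.landmark_of(camera, target): "centre" ([column, row] as shares, 0 to 1, of the picture: columns of its width, rows of its height: a listed point, or the origin of a listed thing).
The state is a dict: "time_s": time; "joint_pos": joint angles; "joint_velocities": joint speeds; "joint_efforts": joint torques, N m; "ee_pos": TCP position; "eef_rot": TCP orientation; "force": force on the tool from outside, world axes, zero at the start; "wrist_torque": the same for the moment, N m; "gripper_width": finger opening in m; "grip_force": force on a finger pad.
Only numpy, scipy, OpenCV 4.12 (cv2) and the standard library are available. Lean on these libraries where they do the work, as an engineer would, in place of code of your own. Each camera call takes 0.05 s, during which the arm holds its last target. There are 200 camera calls.

## Working session

There is one attempt and no reset: what is moved stays moved. The work goes in short steps, Python scripts to look and compute and a tool call to move; the robot and the scene stay as the last step left them, time stands still between calls to the robot, and variables do not carry over. Pictures are saved under pics/ and viewed, at most 10 in all, crops included, and the job is handed in when it is done.

Besides the shell and the picture viewer there is one more tool, called after "Request:" as name(argument=value, ...) on one line, values as JSON. send_rows: Moves the arm, as the interface text tells. Shift numbers are shares of 0.03 m and turn numbers shares of 5 degrees, none past 1 either way. Its arguments: {"type":"object","properties":{"increments":{"type":"array","items":{"type":"array","items":{"type":"number"}}},"grip_force":{"type":"number"}},"required":["increments"]}

```bash
mkdir -p pics
cat > h.py <<'E'
import numpy as np, cv2
from scipy.spatial.transform import Rotation as R
from bench import status, capture, camera_info, ticket, finder
def ext(n):
    ci=camera_info(n); K=np.array(ci["intrinsics"])
    if n=="wrist":
        o=status.get_obs(); T=np.eye(4); T[:3,:3]=R.from_quat(o["eef_rot"]).as_matrix(); T[:3,3]=o["ee_pos"]
        return K,T@np.array(ci["tool_from_camera"])
    return K,np.array(ci["extrinsics"])
def cloud(K,E,d):
    v,u=np.mgrid[:d.shape[0],:d.shape[1]]
    p=np.stack([(u-K[0,2])/K[0,0]*d,(v-K[1,2])/K[1,1]*d,d],-1)
    return p@E[:3,:3].T+E[:3,3]
def shot(n,save=None):
    K,E=ext(n); im,d=capture(n)
    if save: cv2.imwrite("pics/"+save,im[:,:,::-1])
    return im,d,cloud(K,E,d),K,E
E
python3 - <<'E'
from h import *
np.set_printoptions(precision=4,suppress=True)
o=status.get_obs(); print(o)
for n in ["top","side"]:
    im,d,P,K,E=shot(n,n+"0.png"); print(n,E)
    np.savez(n+"0.npz",im=im,d=d,P=P)
    for t in ["duro","cradle","pad_thick","plate","pad_thin","pad_strip"]:
        for r in finder.regions_of(n,t)[:4]:
            m=r["pixels"]&(d>0)
            q=P[m]; 
            if len(q): print(n,t,round(r["conf"],2),np.round(np.array(r["box"])*[560,420,560,420]),"med",np.median(q,0),"lo",np.percentile(q,3,axis=0),"hi",np.percentile(q,97,axis=0))
    for t in ["duro_handle","duro_foot","cradle_seat","pad_top"]:
        for r in finder.landmark_of(n,t)[:3]:
            c=np.array(r["centre"])*[560,420]; print(n,t,round(r["conf"],2),c,P[int(c[1]),int(c[0])])
E
```

```text
{'time_s': 0.0, 'joint_pos': array([ 1.2254,  0.4352,  0.025 ,  1.5741, -0.0116,  1.134 , -0.0751]), 'joint_velocities': array([ 0.0003,  0.0008, -0.001 , -0.0002,  0.0004,  0.0005, -0.    ]), 'joint_efforts': array([ -0.0013, -66.7834,   0.9852, -31.4455,  -0.0605,   0.0428,
         0.0002]), 'ee_pos': array([ 0.1501, -0.6062,  0.226 ]), 'eef_rot': array([ 0.9926,  0.1211, -0.0002, -0.0008]), 'force': array([0.3233, 0.5729, 0.1581]), 'wrist_torque': array([-0.0311, -0.0045,  0.0169]), 'grip_force': 0.0, 'gripper_width': 0.09179288787168394}
top [[-0.0283 -0.9937  0.1082  0.4459]
 [-0.9994  0.0301  0.0152  0.0108]
 [-0.0183 -0.1078 -0.994   1.067 ]
 [ 0.      0.      0.      1.    ]]
top duro 0.92 [218. 225.  33.  41.] med [0.5384 0.1644 0.1178] lo [0.4954 0.1352 0.041 ] hi [0.5837 0.1911 0.1624]
top cradle 0.73 [223. 218.  49.  58.] med [0.5793 0.1418 0.0093] lo [0.4966 0.1122 0.0052] hi [0.623  0.1938 0.1001]
top pad_thick 0.89 [291. 212.  31.  25.] med [ 0.5763 -0.0166  0.0204] lo [ 0.5462 -0.0486  0.0126] hi [0.6076 0.0139 0.0242]
top pad_thick 0.73 [340. 236.  17.  19.] med [ 0
[... 2162 characters left out ...]
0217]
side pad_thick 0.47 [293. 206.  13.  12.] med [ 0.5097 -0.1288  0.027 ] lo [ 0.4871 -0.185   0.014 ] hi [ 0.5327 -0.1122  0.0305]
side plate 0.85 [292. 201.  51.  38.] med [ 0.5122 -0.1807  0.0147] lo [ 0.4452 -0.3134  0.0076] hi [ 0.5858 -0.0892  0.0176]
side pad_thin 0.58 [292. 185.  14.   7.] med [ 0.5372 -0.2854  0.0194] lo [ 0.5167 -0.3173  0.0154] hi [ 0.5584 -0.2648  0.0227]
side duro_handle 0.69 [272.72  230.496] [0.5108 0.1873 0.1398]
side cradle_seat 0.68 [245.672 254.52 ] [0.5825 0.184  0.0586]
side pad_top 0.81 [238.784 203.112] [ 0.6864 -0.1281  0.0221]
side pad_top 0.65 [259.224 222.306] [ 0.5952 -0.029   0.02  ]
side pad_top 0.61 [294.28 205.8 ] [ 0.5048 -0.1318  0.028 ]
```

Run:
```python
from h import *
a=cv2.imread("pics/top0.png")[140:290,170:440]; b=cv2.imread("pics/side0.png")[150:300,190:340]
cv2.imwrite("pics/c0.png",np.vstack([cv2.resize(a,(540,300),interpolation=3),np.hstack([cv2.resize(b,(300,300),interpolation=3),np.zeros((300,240,3),np.uint8)])]))
print({k:np.round(v,3).tolist() for k,v in camera_info("wrist").items()})
```

```text
{'intrinsics': [[343.422, 0.0, 278.499], [0.0, 343.422, 205.009], [0.0, 0.0, 1.0]], 'tool_from_camera': [[-0.001, -0.966, -0.257, 0.069], [1.0, -0.001, -0.0, -0.0], [-0.0, -0.257, 0.966, -0.157], [0.0, 0.0, 0.0, 1.0]]}
```

View pics/c0.png

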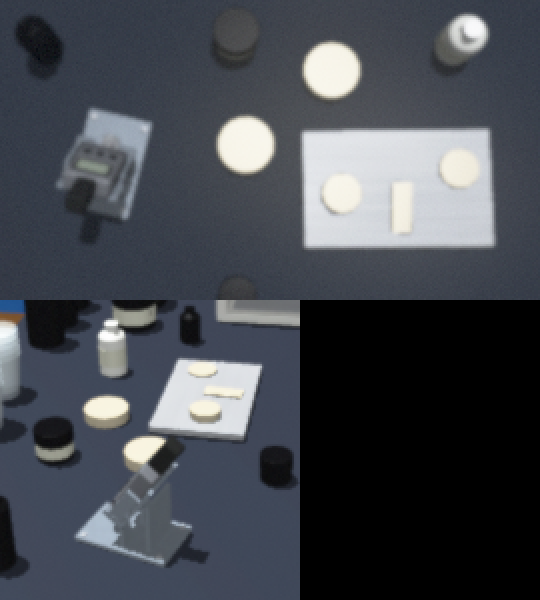

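```bash
cat >> h.py <<'E'
def plan(target,yaw=None,o=None):
    """tool-frame shift (m) and turn (deg) from measured pose to world target; yaw = world heading of tool x, deg"""
    o=o or status.get_obs(); M=R.from_quat(o["eef_rot"]).as_matrix()
    y0=np.degrees(np.arctan2(M[1,0],M[0,0]))
    t=0 if yaw is None else -(yaw-y0)
    M2=M if yaw is None else R.from_euler("z",yaw,degrees=True).as_matrix()@np.diag([1,-1,-1])
    d=np.array(target)-o["ee_pos"]
    print("yaw now",round(y0,2),"turn deg",round(t,2),"units(5deg)",round(t/5,2),"shift units after turn",np.round(M2.T@d/0.03,3))
E
python3 - <<'E'
from h import *
for n in ["top","side"]:
    z=np.load(n+"0.npz"); P=z["P"]
    m=(abs(P[...,0]-.55)<.12)&(abs(P[...,1]-.16)<.11)&(P[...,2]>0.0045 if n=="top" else P[...,2]>0.004)&(P[...,2]<0.014)
    q=P[m][:,:2].astype(np.float32); print(n,len(q),cv2.minAreaRect(q))
    m=(abs(P[...,0]-.5)<.06)&(abs(P[...,1]-.16)<.08)&(P[...,2]>0.14); q=P[m]; print(len(q),q.mean(0),q.max(0),q.min(0))
plan([0.46,0.18,0.32],-15)
E
```

```text
top 869 ((0.549263060092926, 0.16116002202033997), (0.21648767590522766, 0.23562106490135193), 89.38059997558594)
173 [0.50612402 0.17388479 0.15544376] [0.52588459 0.18903776 0.16545027] [0.48890095 0.16091769 0.14036818]
side 711 ((0.5607199668884277, 0.16137313842773438), (0.08566778153181076, 0.13159646093845367), 74.5250473022461)
120 [0.50420059 0.18209486 0.15292051] [0.52390279 0.19080387 0.16306677] [0.48859433 0.16384293 0.14026435]
yaw now 13.91 turn deg 28.91 units(5deg) 5.78 shift units after turn [  3.186 -28.002  -3.108]
```

Request:
send_rows(increments=[[1,0.5,0,-0.55,0.98],[1,0.5,0,-0.55,0.98],[1,0.5,0,-0.5,0.98],[1,0.5,0,-0.5,0.98],[1,0.5,0,-0.5,0.98],[1,0.5,0,-0.5,0.98],[1,0.5,-1,0,0],[1,0.5,-1,0,0],[1,0.5,-1,0,0],[1,0.5,-1,0,0],[1,0.5,-1,0,0],[1,0.5,-1,0,0]])

```text
time_s: 2.3
ee_pos: [0.3749, -0.4536, 0.3199]
eef_rot: [0.991, -0.135, 0.0, 0.0]
force: [0.5, -0.3, -0.3]
gripper_width: 0.092
grip_force: 0.0
```

Request:
send_rows(increments=[[1,0,-1,0,0],[1,0,-1,0,0],[1,0,-1,0,0],[1,0,-1,0,0],[1,0,-1,0,0],[1,0,-1,0,0],[1,0,-1,0,0],[1,0,-1,0,0],[1,0,-1,0,0],[1,0,-1,0,0]])

```text
time_s: 3.3
ee_pos: [0.4543, -0.1644, 0.3199]
eef_rot: [0.991, -0.135, 0.0, 0.0]
force: [0.7, 0.2, -0.2]
gripper_width: 0.0915
grip_force: 0.0
```

```bash
python3 -c "
from h import *
plan([0.46,0.18,0.32],-15.5)"
```

```text
yaw now -15.49 turn deg 0.01 units(5deg) 0.0 shift units after turn [-2.8860e+00 -1.1112e+01 -3.0000e-03]
```

Run:
```python
from h import *
np.set_printoptions(precision=4,suppress=True)
im,d,P,K,E=shot("wrist","w1.png"); print(E[:3,3])
for t in ["pad_thick","pad_thin"]:
  for r in finder.regions_of("wrist",t)[:3]:
    q=P[r["pixels"]&(d>0)]; q=q[abs(q[:,2]-np.median(q[:,2]))<.004]
    print(t,round(r["conf"],2),np.median(q,0),(q.max(0)+q.min(0))/2,cv2.minEnclosingCircle(q[:,:2].astype(np.float32)))
```

```text
[ 0.5208 -0.1826  0.4768]
pad_thick 0.74 [ 0.5122 -0.1389  0.029 ] [ 0.5118 -0.139   0.0288] ((0.5119731426239014, -0.13876275718212128), 0.024924861267209053)
pad_thick 0.68 [ 0.579  -0.0209  0.0192] [ 0.5787 -0.02    0.0187] ((0.5786716938018799, -0.019792553037405014), 0.036481909453868866)
pad_thick 0.67 [ 0.6566 -0.1299  0.0193] [ 0.6579 -0.1333  0.0189] ((0.6687787771224976, -0.13355016708374023), 0.035299722105264664)
pad_thin 0.76 [ 0.5396 -0.2899  0.02  ] [ 0.5395 -0.2899  0.02  ] ((0.5390002131462097, -0.2902752459049225), 0.025112949311733246)
```

Request:
send_rows(increments=[[1,-0.3,-1,0,0],[1,-0.3,-1,0,0],[1,-0.3,-1,0,0],[1,-0.3,-1,0,0],[1,-0.3,-1,0,0],[1,-0.3,-1,0,0],[1,-0.3,-1,0,0],[1,-0.3,-1,0,0],[1,-0.3,-1,0,0],[1,-0.2,-1,0,0],[1,0,-1,0,0],[1,0,-0.1,0,0]])

```text
time_s: 4.65
ee_pos: [0.4598, 0.1811, 0.3197]
eef_rot: [0.991, -0.133, -0.0, -0.001]
force: [0.5, -0.6, -0.8]
gripper_width: 0.0916
grip_force: 0.0
```

Run:
```python
from h import *
np.set_printoptions(precision=4,suppress=True)
im,d,P,K,E=shot("wrist","w2.png"); np.savez("w2.npz",P=P,d=d,im=im)
print(E[:3,3],status.get_obs()["ee_pos"])
for t in ["duro","cradle","duro_handle"]:
  for r in finder.regions_of("wrist",t)[:2]:
    q=P[r["pixels"]&(d>0)]; print(t,round(r["conf"],2),np.array(r["box"])*[560,420,560,420],np.median(q,0),np.percentile(q,3,axis=0),np.percentile(q,97,axis=0))
for t in ["duro_handle","duro_foot","cradle_seat"]:
  for r in finder.landmark_of("wrist",t)[:2]:
    c=np.array(r["centre"])*[560,420]; print(t,round(r["conf"],2),c,P[int(c[1]),int(c[0])])
m=(abs(P[...,0]-.5)<.08)&(abs(P[...,1]-.17)<.08)
b=P[(abs(P[...,0]-.56)<.12)&(abs(P[...,1]-.16)<.11)&(P[...,2]>0.0035)&(P[...,2]<0.012)][:,:2].astype(np.float32)
print(len(b),cv2.minAreaRect(b))
```

```text
[0.5264 0.1629 0.4765] [0.4598 0.1796 0.3195]
duro 0.96 [274.288 103.656  57.624 104.706] [0.5387 0.1662 0.1176] [0.4966 0.1362 0.0389] [0.5845 0.1911 0.161 ]
duro 0.22 [512.456  60.858  95.088 119.49 ] [ 0.5227 -0.1331  0.015 ] [ 0.4478 -0.1898  0.0102] [ 0.5811 -0.0915  0.0167]
cradle 0.92 [274.176  83.244  72.8   104.706] [0.5931 0.1492 0.0076] [0.4971 0.1097 0.0005] [0.6264 0.2047 0.1033]
duro_handle 0.98 [274.288 104.16   57.176  96.096] [0.539  0.166  0.1179] [0.4976 0.1365 0.0396] [0.5846 0.1904 0.161 ]
duro_handle 0.95 [271.096 135.996] [0.5103 0.1747 0.1611]
duro_handle 0.64 [272.888  58.002] [0.5899 0.154  0.039 ]
duro_foot 0.78 [275.296  63.504] [0.5829 0.1522 0.0446]
cradle_seat 0.58 [273.504  59.514] [0.5884 0.1532 0.0397]
2287 ((0.5608670115470886, 0.1588025987148285), (0.08406538516283035, 0.1296084225177765), 74.30651092529297)
```

View pics/w2.png

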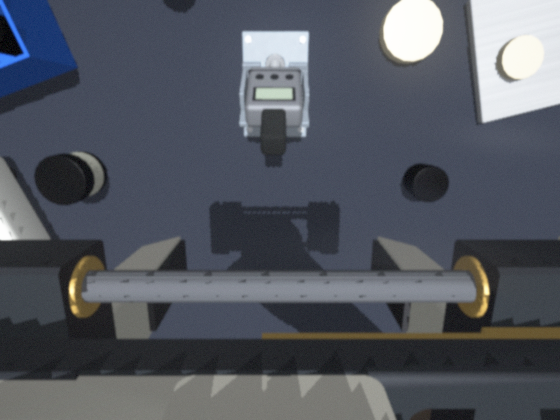

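Run:
```python
from h import *
np.set_printoptions(precision=4,suppress=True)
z=np.load("w2.npz"); P=z["P"]
yaw=np.radians(-15.6); u=np.array([np.cos(yaw),np.sin(yaw),0]); v=np.array([-np.sin(yaw),np.cos(yaw),0]); s,c=np.sin(np.radians(35)),np.cos(np.radians(35))
a=np.array([-s*u[0],-s*u[1],c]); n=np.array([c*u[0],c*u[1],s])
S=np.array([0.584,0.151,0.03])
Q=(P-S)@np.stack([n,v,a],1)
m=(abs(Q[...,0])<.03)&(abs(Q[...,1])<.045)&(Q[...,2]>0.0)&(Q[...,2]<.18)&(P[...,2]>.03)
q=Q[m]
for lo in range(0,180,8):
    k=q[(q[:,2]>=lo/1000)&(q[:,2]<lo/1000+.008)]
    if len(k): print(lo,len(k),"n med",np.median(k[:,0]),"max",np.percentile(k[:,0],95),"v",np.percentile(k[:,1],[2,98]),np.percentile(k[:,1],[2,98]).mean())
h=q[(q[:,2]>.118)&(q[:,0]>0)]; print("handle",h[:,1].mean(),h[:,2].max())
```

```text
0 158 n med 0.007147379643628302 max 0.011917384393357022 v [-0.0098  0.0127] 0.0014503573482809841
8 37 n med 0.006212926799790733 max 0.007328276896890988 v [-0.005   0.0072] 0.0010547657934502422
16 58 n med 0.012907907498879975 max 0.013710343600704427 v [-0.0309  0.0371] 0.003077037110654353
24 276 n med 0.011772717427921553 max 0.01353499796523961 v [-0.0345  0.0372] 0.0013377881394698345
32 184 n med 0.012920580692111827 max 0.013719665288880757 v [-0.0344  0.0369] 0.0012484612168551165
40 265 n med 0.012928128643123088 max 0.013800616241441455 v [-0.034   0.0369] 0.0014522263531346752
48 216 n med 0.013044600169343713 max 0.014826845470211146 v [-0.0336  0.0366] 0.0014913790936613193
56 306 n med 0.013142337673468549 max 0.015142245973154913 v [-0.0342  0.0363] 0.0010423995004550865
64 279 n med 0.012881823546250695 max 0.013719340156975719 v [-0.034   0.0365] 0.0012545333610377435
72 403 n med 0.011414914869146189 max 0.01410647834731664 v [-0.0347  0.038 ] 0.0016593706993545364
80 278 n med 0.013564664428915345 max 0.01451745929804668 v [-0.0339  0.037 ] 0.00158874380139528
[... 260 characters left out ...]
67 v [-0.0262  0.0289] 0.0013417565644413664
112 119 n med 0.012090428985257836 max 0.012787733326002288 v [-0.0136  0.0131] -0.00024326588527203742
120 116 n med 0.012009550654530354 max 0.0128081591567723 v [-0.0098  0.0132] 0.0016650162336187694
128 135 n med 0.012074253737443787 max 0.012859124798178669 v [-0.0098  0.0128] 0.001489152323290997
136 135 n med 0.012169831637669066 max 0.01282468959890425 v [-0.0097  0.0126] 0.0014309680183010069
144 166 n med 0.0119206543485296 max 0.012839028906108857 v [-0.0097  0.0133] 0.0017983354310189348
152 463 n med 0.0024140639692644796 max 0.011421093906444585 v [-0.0089  0.0123] 0.00169355668286843
handle 0.0015931516625850796 0.15596845731643486
```

```bash
python3 -c "
from h import *
plan([0.5071,0.1739,0.1257],-15.6)"
```

```text
yaw now -15.61 turn deg -0.01 units(5deg) -0.0 shift units after turn [ 1.558 -0.322  6.47 ]
```

Request:
send_rows(increments=[[1,0.5,-0.16,0.9,0],[1,0.5,-0.16,0.9,0],[1,0.56,0,0.9,0],[1,0,0,0.9,0],[1,0,0,0.9,0],[1,0,0,0.9,0],[1,0,0,0.57,0],[1,0,0,0.5,0],[1,0,0,0,0]])

```text
time_s: 5.9
ee_pos: [0.5059, 0.1738, 0.1239]
eef_rot: [0.991, -0.135, -0.001, 0.001]
force: [-0.4, -0.9, 0.3]
gripper_width: 0.0919
grip_force: 0.0
```

Run:
```python
from h import *
plan([0.5071,0.1739,0.1257],-15.6)
shot("wrist","w3.png")
```

```text
yaw now -15.55 turn deg 0.05 units(5deg) 0.01 shift units after turn [ 0.038 -0.013 -0.059]
```

View pics/w3.png

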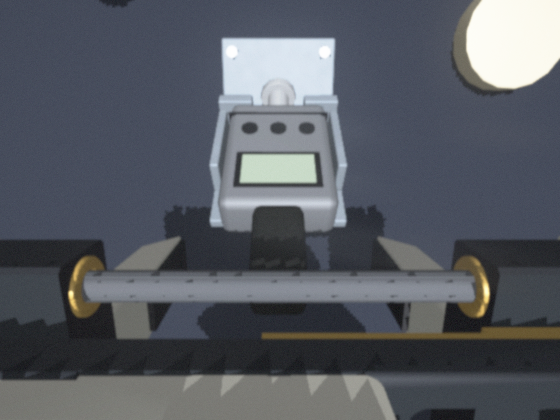

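Request:
send_rows(increments=[[0,0,0,0,0],[-0.3,0,0,0,0],[-0.5,0,0,0,0],[-1,0,0,0,0],[-1,0,0,0,0],[-1,0,0,0,0],[-1,0,0,0,0],[-1,0,0,0,0],[-1,0,0,0,0]], grip_force=12)

```text
time_s: 6.85
ee_pos: [0.5069, 0.1752, 0.1256]
eef_rot: [0.991, -0.135, -0.0, 0.0]
force: [-1.6, -2.8, 0.9]
gripper_width: 0.0246
grip_force: 1.0
```

Request:
send_rows(increments=[[-1,0,0,0,0],[-1,0,0,0,0],[-1,-0.1,0,-0.14,0],[-1,-0.19,0,-0.27,0],[-1,-0.19,0,-0.27,0],[-1,-0.19,0,-0.27,0],[-1,0,0,0,0]])

```text
time_s: 7.55
ee_pos: [0.4869, 0.1816, 0.1556]
eef_rot: [0.991, -0.134, 0.001, -0.0]
force: [0.6, -0.8, -2.8]
gripper_width: 0.0242
grip_force: 12.0
```

Run:
```python
from h import *
print(status.get_obs()["ee_pos"])
shot("wrist","w4.png"); im,*_=shot("side","s4.png")
a=cv2.imread("pics/w4.png"); b=cv2.resize(cv2.imread("pics/s4.png")[180:290,200:340],(560,440),interpolation=3)
cv2.imwrite("pics/c4.png",np.hstack([cv2.resize(a,(400,300)),cv2.resize(b,(400,300))]))
```

```text
[0.4869171  0.18164793 0.15560364]
```

View pics/c4.png

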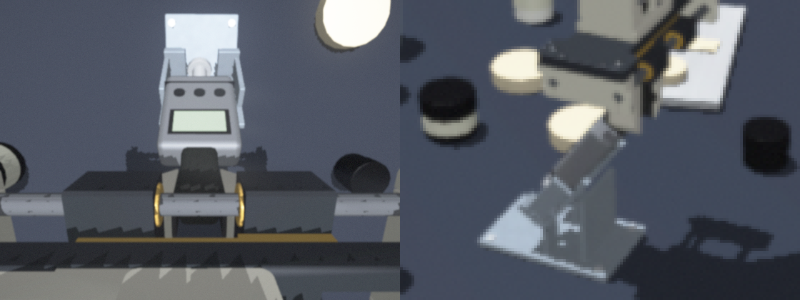

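Request:
send_rows(increments=[[-1,-0.38,0,-0.54,0],[-1,-0.38,0,-0.54,0],[-1,-0.38,0,-0.54,0],[-1,-0.19,0,-0.54,0],[-1,0,0,-0.5,0],[-1,0,0,-0.5,0],[-1,0,0,0,0],[-1,0,0,0,0]])

```text
time_s: 8.45
ee_pos: [0.4489, 0.1911, 0.2482]
eef_rot: [0.991, -0.135, -0.0, 0.0]
force: [0.4, 0.2, -3.1]
gripper_width: 0.0238
grip_force: 12.0
```

```bash
cat >> h.py <<'E'
def tilt(save=None):
    o=status.get_obs(); im,d,P,K,E=shot("wrist",save)
    M=R.from_quat(o["eef_rot"]).as_matrix(); g=o["ee_pos"]-M[:,2]*0.019
    Q=(P-g)@M; Q[...,2]*=-1          # tool x (u), tool y, up ; origin grasp point
    m=(d>0)&(abs(Q[...,1])<.024)&(Q[...,2]<-.025)&(Q[...,2]>-.115)&(Q[...,0]>-.03)&(Q[...,0]<.13)
    q=Q[m]; best=None; rng=np.random.default_rng(0)
    for _ in range(400):
        i=q[rng.choice(len(q),3,False)]; n=np.cross(i[1]-i[0],i[2]-i[0]); n/=np.linalg.norm(n)+1e-12
        if abs(n[0])<.6: continue
        k=abs((q-i[0])@n)<.001
        if best is None or k.sum()>best.sum(): best=k
    f=q[best]; c=f.mean(0); n=np.linalg.svd(f-c)[2][2]; n*=np.sign(n[0])
    off=c@n   # distance of face plane from grasp point (13 mm expected)
    print("tilt deg",round(np.degrees(np.arctan2(n[2],n[0])),2),"side",round(np.degrees(np.arcsin(n[1])),2),"n",best.sum(),len(q),"off",round(off,4),"z range",np.percentile(f[:,2],[1,99]).round(3),"x",np.percentile(f[:,0],[1,99]).round(3))
    print("pos",o["ee_pos"].round(4),"force",o["force"].round(2),"t",o["time_s"])
E
python3 -c "
from h import *
tilt('w5.png')"
```

```text
tilt deg 33.91 side 0.07 n 6493 8217 off 0.015 z range [-0.081 -0.025] x [0.035 0.072]
pos [0.4489 0.1911 0.2482] force [ 0.41  0.23 -3.15] t 8.45
```

Request:
send_rows(increments=[[-1,0,0,0,0],[-1,0,0,0,0],[-1,0,0,0,0],[-1,0,0,0,0]], grip_force=7)

```text
time_s: 8.9
ee_pos: [0.449, 0.1913, 0.2486]
eef_rot: [0.991, -0.135, -0.0, 0.0]
force: [1.0, -0.1, -2.9]
gripper_width: 0.024
grip_force: 7.0
```

```bash
python3 -c "
from h import *
tilt('w6.png')"
```

```text
tilt deg 15.98 side 0.06 n 4515 6283 off 0.0136 z range [-0.098 -0.028] x [0.021 0.042]
pos [0.449  0.1913 0.2486] force [ 1.   -0.14 -2.89] t 8.9
```

Request:
send_rows(increments=[[-1,0,0,0,0],[-1,0,0,0,0],[-1,0,0,0,0],[-1,0,0,0,0]], grip_force=5)

```text
time_s: 9.35
ee_pos: [0.4492, 0.1913, 0.2489]
eef_rot: [0.991, -0.135, 0.0, 0.0]
force: [-0.6, 0.1, -2.2]
gripper_width: 0.0237
grip_force: 5.0
```

```bash
python3 -c "
from h import *
tilt('w7.png')"
```

```text
tilt deg 15.82 side -0.05 n 4447 6277 off 0.0138 z range [-0.099 -0.028] x [0.022 0.042]
pos [0.4492 0.1913 0.2489] force [-0.56  0.11 -2.21] t 9.35
```

Request:
send_rows(increments=[[-1,0,0,0,0],[-1,0.6,0,0,0],[-1,0,0,0,0],[-1,0,0,0,0],[-1,0,0,0,0]], grip_force=4)

```text
time_s: 9.9
ee_pos: [0.4658, 0.1868, 0.2488]
eef_rot: [0.991, -0.135, -0.0, 0.0]
force: [0.2, 0.1, -2.4]
gripper_width: 0.0239
grip_force: 4.0
```

```bash
python3 -c "
from h import *
tilt('w8.png')"
```

```text
tilt deg 2.59 side -0.25 n 2774 3932 off 0.0133 z range [-0.109 -0.026] x [0.014 0.018]
pos [0.4658 0.1868 0.2488] force [ 0.17  0.06 -2.42] t 9.9
```

Request:
send_rows(increments=[[-1,0.25,0,0,0],[-1,0,0,0,0],[-1,0,0,0,0],[-1,0,0,0,0]])

```text
time_s: 10.35
ee_pos: [0.4736, 0.1846, 0.2488]
eef_rot: [0.991, -0.135, -0.0, 0.0]
force: [-0.1, 0.4, -2.9]
gripper_width: 0.0239
grip_force: 4.0
```

Request:
send_rows(increments=[[-1,0,0,0,0],[-1,0,0,0,0],[-1,0,0,0,0],[-1,0,0,0,0]], grip_force=30)

```text
time_s: 10.75
ee_pos: [0.4737, 0.1845, 0.2489]
eef_rot: [0.991, -0.135, -0.0, 0.0]
force: [-0.2, -0.2, -2.5]
gripper_width: 0.0239
grip_force: 30.0
```

```bash
python3 -c "
from h import *
tilt('w9.png')
plan([0.512,-0.139,0.2],-15.6)"
```

```text
tilt deg 1.9 side 0.14 n 2701 3851 off 0.0136 z range [-0.109 -0.026] x [0.014 0.017]
pos [0.4737 0.1845 0.2489] force [-0.19 -0.16 -2.47] t 10.75
yaw now -15.49 turn deg 0.11 units(5deg) 0.02 shift units after turn [ 4.129 10.043  1.631]
```

Request:
send_rows(increments=[[-1,0.15,0.4,0,0],[-1,0.35,0.9,0,0],[-1,0.35,0.9,0,0],[-1,0.35,0.9,0,0],[-1,0.35,0.9,0,0],[-1,0.35,0.9,0.2,0],[-1,0.35,0.9,0.2,0],[-1,0.35,0.9,0.2,0],[-1,0.35,0.9,0.2,0],[-1,0.35,0.9,0.2,0],[-1,0.35,0.9,0.2,0],[-1,0.3,0.6,0.2,0]])

```text
time_s: 12.0
ee_pos: [0.507, -0.1398, 0.2067]
eef_rot: [0.991, -0.136, -0.0, 0.001]
force: [-0.0, 0.1, -3.5]
gripper_width: 0.0245
grip_force: 30.0
```

Request:
send_rows(increments=[[-1,0.05,0.03,0.2,0],[-1,0,0,0,0],[-1,0,0,0,0],[-1,0,0,0,0]])

```text
time_s: 12.4
ee_pos: [0.5091, -0.1365, 0.2013]
eef_rot: [0.991, -0.134, 0.0, -0.0]
force: [-0.1, 0.0, -2.8]
gripper_width: 0.024
grip_force: 30.0
```

Run:
```python
from h import *
tilt('w10.png')
im,d,P,K,E=shot("wrist")
for r in finder.regions_of("wrist","pad_thick")[:3]:
    q=P[r["pixels"]&(d>0)]; q=q[abs(q[:,2]-np.median(q[:,2]))<.004]
    print(round(r["conf"],2),np.median(q,0),cv2.minEnclosingCircle(q[:,:2].astype(np.float32)))
plan([0.512,-0.139,0.16],-15.6)
```

```text
tilt deg 2.21 side -0.1 n 2770 3865 off 0.0132 z range [-0.109 -0.026] x [0.013 0.018]
pos [ 0.5091 -0.1365  0.2013] force [-0.06  0.   -2.77] t 12.4
0.94 [ 0.57973404 -0.02096314  0.01927932] ((0.5791723132133484, -0.020211897790431976), 0.036407019942998886)
0.88 [ 0.66302184 -0.13126524  0.01926646] ((0.672329843044281, -0.1343536227941513), 0.03633963316679001)
0.71 [ 0.52230605 -0.14308428  0.02900396] ((0.5126742720603943, -0.13879232108592987), 0.02470427006483078)
yaw now -15.43 turn deg 0.17 units(5deg) 0.03 shift units after turn [0.111 0.042 1.377]
```

View pics/w10.png

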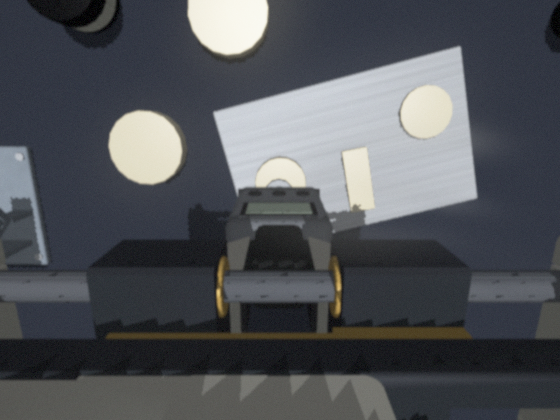

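Request:
send_rows(increments=[[-1,-0.03,0,0.3,0],[-1,-0.03,0,0.4,0],[-1,0,0,0.3,0],[-1,0,0,0.2,0],[-1,0,0,0.15,0],[-1,0,0,0.08,0],[-1,0,0,0,0],[-1,0,0,0,0]])

```text
time_s: 13.35
ee_pos: [0.5075, -0.1371, 0.1583]
eef_rot: [0.991, -0.135, 0.0, 0.0]
force: [1.1, 0.0, -2.7]
gripper_width: 0.0239
grip_force: 30.0
```

Request:
send_rows(increments=[[-1,0,0,0.02,0],[-1,0,0,0.02,0],[-1,0,0,0.02,0],[-1,0,0,0,0]])

```text
time_s: 13.75
ee_pos: [0.5075, -0.1371, 0.1565]
eef_rot: [0.991, -0.135, 0.0, 0.0]
force: [0.3, -1.1, -0.5]
gripper_width: 0.0238
grip_force: 30.0
```

Request:
send_rows(increments=[[-1,0,0,0.02,0],[-1,0,0,0.02,0],[-1,0,0,0,0]])

```text
time_s: 14.05
ee_pos: [0.5076, -0.1371, 0.1553]
eef_rot: [0.991, -0.135, 0.0, 0.0]
force: [-0.5, 0.0, 3.0]
gripper_width: 0.024
grip_force: 30.0
```

Request:
send_rows(increments=[[-1,0,0,0.01,0],[-1,0,0,0.01,0],[-1,0,0,0,0]])

```text
time_s: 14.35
ee_pos: [0.5078, -0.1371, 0.1552]
eef_rot: [0.991, -0.135, 0.001, 0.0]
force: [-1.3, -0.4, 8.5]
gripper_width: 0.0239
grip_force: 30.0
```

Request:
send_rows(increments=[[-1,0,0,0.01,0],[-1,0,0,0,0]])

```text
time_s: 14.55
ee_pos: [0.5079, -0.1371, 0.1552]
eef_rot: [0.991, -0.135, 0.001, 0.0]
force: [-2.1, 0.1, 11.5]
gripper_width: 0.0241
grip_force: 30.0
```

```bash
python3 -c "
from h import *
tilt('w11.png')"
```

```text
tilt deg 2.03 side 0.34 n 2707 3788 off 0.0134 z range [-0.106 -0.026] x [0.013 0.018]
pos [ 0.5079 -0.1371  0.1552] force [-2.11  0.13 11.46] t 14.55
```

Request:
send_rows(increments=[[-1,0,0,0,0],[-1,0,0,0,0],[-1,0,0,0,0]])

```text
time_s: 14.9
ee_pos: [0.5079, -0.1371, 0.1552]
eef_rot: [0.991, -0.135, 0.001, 0.0]
force: [-2.0, -0.4, 11.6]
gripper_width: 0.0239
grip_force: 30.0
```

Request:
send_rows(increments=[[-1,0,0,0.003,0],[-1,0,0,0,0],[-1,0,0,0,0],[-1,0,0,0,0],[-1,0,0,0,0],[-1,0,0,0,0],[-1,0,0,0,0],[-1,0,0,0,0],[-1,0,0,0,0],[-1,0,0,0,0],[-1,0,0,0,0],[-1,0,0,0,0]])

```text
time_s: 16.1
ee_pos: [0.5079, -0.1372, 0.1552]
eef_rot: [0.991, -0.135, 0.001, 0.0]
force: [-2.1, -0.2, 11.9]
gripper_width: 0.0239
grip_force: 30.0
```

Request:
send_rows(increments=[[-1,0,0,0,0],[-1,0,0,0,0],[-1,0,0,0,0],[-1,0,0,0,0],[-1,0,0,0,0],[-1,0,0,0,0],[-1,0,0,0,0],[-1,0,0,0,0],[-1,0,0,0,0],[-1,0,0,0,0],[-1,0,0,0,0],[-1,0,0,0,0]])

```text
time_s: 17.3
ee_pos: [0.5079, -0.1371, 0.1552]
eef_rot: [0.991, -0.135, 0.001, 0.0]
force: [-2.2, 0.5, 12.4]
gripper_width: 0.0243
grip_force: 30.0
```

```bash
python3 -c "
from h import *
tilt('w12.png')"
```

```text
tilt deg 1.93 side -0.12 n 2752 3791 off 0.0134 z range [-0.107 -0.027] x [0.013 0.017]
pos [ 0.5079 -0.1371  0.1552] force [-2.17  0.49 12.44] t 17.3
```

Request:
send_rows(increments=[[-1,0,0,-0.03,0],[-1,0,0,-0.03,0],[-1,0,0,-0.05,0],[-1,0,0,-0.1,0],[-1,0,0,-0.4,0],[-1,0,0,-0.6,0],[-1,0,0,-0.8,0],[-1,0,0,-0.8,0],[-1,0,0,-0.4,0],[-1,0,0,0,0],[-1,0,0,0,0]])

```text
time_s: 18.45
ee_pos: [0.5068, -0.137, 0.2497]
eef_rot: [0.991, -0.135, -0.0, 0.0]
force: [0.0, 0.3, -3.9]
gripper_width: 0.0243
grip_force: 30.0
```

```bash
python3 -c "
from h import *
tilt('w13.png')
plan([0.6037,0.1469,0.25],-15.6)"
```

```text
tilt deg 1.97 side 0.17 n 2698 3853 off 0.0135 z range [-0.11  -0.026] x [0.013 0.017]
pos [ 0.5068 -0.137   0.2497] force [ 0.01  0.28 -3.86] t 18.45
yaw now -15.5 turn deg 0.1 units(5deg) 0.02 shift units after turn [ 0.576 -9.985 -0.026]
```

Request:
send_rows(increments=[[-1,0,-0.4,0,0.02],[-1,0,-0.8,0,0],[-1,0.06,-0.9,0,0],[-1,0.06,-0.9,0,0],[-1,0.06,-0.9,0,0],[-1,0.06,-0.9,0,0],[-1,0.06,-0.9,0,0],[-1,0.06,-0.9,0,0],[-1,0.06,-0.9,0,0],[-1,0.06,-0.9,0,0],[-1,0.06,-0.9,0,0],[-1,0.04,-0.68,0,0]])

```text
time_s: 19.7
ee_pos: [0.604, 0.1499, 0.2491]
eef_rot: [0.991, -0.135, -0.001, -0.0]
force: [0.3, -0.3, -3.5]
gripper_width: 0.0237
grip_force: 30.0
```

Request:
send_rows(increments=[[-1,0,0,0.3,0],[-1,0,0,0.5,0],[-1,0,0,0.5,0],[-1,0,0,0.3,0],[-1,0,0,0.2,0],[-1,0,0,0,0],[-1,0,0,0,0]])

```text
time_s: 20.4
ee_pos: [0.6046, 0.1467, 0.1967]
eef_rot: [0.991, -0.136, 0.0, -0.0]
force: [0.6, 0.5, -2.6]
gripper_width: 0.0238
grip_force: 30.0
```

```bash
python3 -c "
from h import *
tilt('w14.png')
plan([0.6037,0.1469,0.196],-15.6)
shot('side','s14.png')
b=cv2.imread('pics/s14.png')[150:300,190:340]
cv2.imwrite('pics/c14.png',np.hstack([cv2.resize(cv2.imread('pics/w14.png'),(400,300)),cv2.resize(b,(300,300),interpolation=3)]))
"
```

```text
tilt deg 2.05 side 0.31 n 2743 3848 off 0.0134 z range [-0.11  -0.026] x [0.013 0.017]
pos [0.6046 0.1467 0.1967] force [ 0.62  0.46 -2.59] t 20.4
yaw now -15.6 turn deg 0.0 units(5deg) 0.0 shift units after turn [-0.036  0.008  0.032]
```

View pics/c14.png

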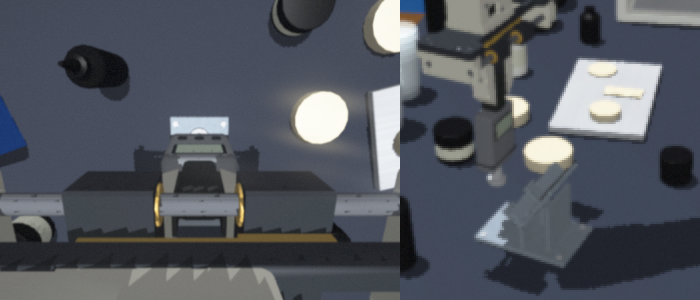

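Request:
send_rows(increments=[[-1,-0.2,0,0.1,0],[-1,-0.3,0,0.16,0],[-1,-0.3,0,0.15,0],[-1,-0.25,0,0.15,0],[-1,-0.2,0,0.1,0],[-1,-0.1,0,0,0],[-1,0,0,0,0]])

```text
time_s: 21.2
ee_pos: [0.5651, 0.1578, 0.1766]
eef_rot: [0.991, -0.135, 0.0, 0.0]
force: [0.0, -0.9, -2.6]
gripper_width: 0.024
grip_force: 30.0
```

Request:
send_rows(increments=[[-1,0,0,0,0],[-1,0,0,0,0],[-1,-0.1,0,0,0],[-1,-0.1,0,0,0],[-1,-0.1,0,0,0],[-1,-0.1,0,0,0],[-1,-0.1,0,0,0],[-1,0,0,0,0]], grip_force=5)

```text
time_s: 22.0
ee_pos: [0.5506, 0.1618, 0.1767]
eef_rot: [0.991, -0.135, -0.0, -0.0]
force: [0.5, -0.7, -2.7]
gripper_width: 0.0238
grip_force: 5.0
```

```bash
python3 -c "
from h import *
tilt('w15.png')
plan([0.5592,0.1593,0.1769],-15.6)"
```

```text
tilt deg 6.95 side -0.0 n 3377 4707 off 0.0133 z range [-0.107 -0.026] x [0.016 0.026]
pos [0.5506 0.1618 0.1767] force [ 0.52 -0.67 -2.66] t 22.0
yaw now -15.58 turn deg 0.02 units(5deg) 0.0 shift units after turn [ 0.293  0.004 -0.01 ]
```

Request:
send_rows(increments=[[-1,-0.2,0,0.02,0],[-1,-0.2,0,0.02,0],[-1,-0.2,0,0.02,0],[-1,-0.2,0,0.03,0],[-1,-0.2,0,0.03,0],[-1,-0.2,0,0.05,0],[-1,-0.2,0,0.06,0],[-1,-0.2,0,0.07,0],[-1,0,0,0,0]])

```text
time_s: 22.95
ee_pos: [0.5037, 0.1748, 0.1672]
eef_rot: [0.991, -0.135, -0.0, 0.0]
force: [0.5, 0.1, -2.2]
gripper_width: 0.0237
grip_force: 5.0
```

```bash
python3 -c "
from h import *
tilt('w16.png')"
```

```text
tilt deg 26.53 side 0.13 n 5799 8212 off 0.0129 z range [-0.093 -0.028] x [0.027 0.061]
pos [0.5037 0.1748 0.1672] force [ 0.5   0.09 -2.16] t 22.95
```

Request:
send_rows(increments=[[-1,-0.15,0,0.07,0],[-1,-0.15,0,0.07,0],[-1,-0.15,0,0.07,0],[-1,-0.15,0,0.07,0],[-1,-0.07,0,0.03,0],[-1,0,0,0,0]])

```text
time_s: 23.6
ee_pos: [0.4851, 0.18, 0.1581]
eef_rot: [0.991, -0.136, -0.0, 0.0]
force: [1.1, 0.5, -2.0]
gripper_width: 0.0242
grip_force: 5.0
```

```bash
python3 -c "
from h import *
tilt('w17.png')
for k in (.14,.15):
  s=.5736;c=.8192;a=np.array([-s*.963,s*.269,c]);G=np.array([.5844,.1523,.03])+k*a; plan(G-[0,0,.019],-15.6)"
```

```text
tilt deg 35.52 side 0.12 n 7086 9546 off 0.0128 z range [-0.085 -0.025] x [0.033 0.076]
pos [0.4851 0.18   0.1581] force [ 1.08  0.51 -2.  ] t 23.6
yaw now -15.59 turn deg 0.01 units(5deg) 0.0 shift units after turn [ 0.754 -0.003  1.083]
yaw now -15.59 turn deg 0.01 units(5deg) 0.0 shift units after turn [ 0.562 -0.003  0.81 ]
```

Request:
send_rows(increments=[[-1,0.07,0,0.1,0],[-1,0.1,0,0.15,0],[-1,0.1,0,0.15,0],[-1,0.1,0,0.15,0],[-1,0.1,0,0.15,0],[-1,0.1,0,0.13,0],[-1,0.05,0,0.07,0],[-1,0.04,0,0.05,0],[-1,0,0,0,0]])

```text
time_s: 24.55
ee_pos: [0.5043, 0.1747, 0.1296]
eef_rot: [0.991, -0.136, -0.0, 0.0]
force: [2.3, 0.4, 0.6]
gripper_width: 0.0239
grip_force: 5.0
```

Request:
send_rows(increments=[[-1,0.03,0,0.05,0],[-1,0.03,0,0.05,0],[-1,0.03,0,0.04,0],[-1,0,0,0,0]])

```text
time_s: 24.95
ee_pos: [0.5063, 0.1741, 0.1255]
eef_rot: [0.991, -0.135, -0.001, 0.0]
force: [-0.6, 0.7, 2.8]
gripper_width: 0.0242
grip_force: 5.0
```

```bash
python3 -c "
from h import *
tilt('w18.png')
s=.5736;c=.8192;a=np.array([-s*.963,s*.269,c]);G=np.array([.5844,.1523,.03])+.14*a; plan(G-[0,0,.019],-15.6)"
```

```text
tilt deg 35.03 side 0.04 n 6728 8618 off 0.0149 z range [-0.09  -0.025] x [0.036 0.08 ]
pos [0.5063 0.1741 0.1255] force [-0.63  0.67  2.78] t 24.95
yaw now -15.56 turn deg 0.04 units(5deg) 0.01 shift units after turn [ 0.026  0.002 -0.008]
```

Request:
send_rows(increments=[[-1,0,0,0,0],[-1,0,0,0,0],[-0.4,0,0,0,0],[-0.2,0,0,0,0],[0.2,0,0,0,0],[1,0,0,0,0],[1,0,0,0,0],[1,0,0,0,0],[1,0,0,0,0],[1,0,0,0,0]], grip_force=3)

```text
time_s: 26.0
ee_pos: [0.5071, 0.1739, 0.1255]
eef_rot: [0.991, -0.136, 0.0, -0.0]
force: [0.9, 0.9, -0.2]
gripper_width: 0.0793
grip_force: 0.0
```

Request:
send_rows(increments=[[1,0,0,-0.3,0],[1,0,0,-0.9,0],[1,0,0,-0.9,0],[1,0,0,-0.9,0],[1,0,0,-0.9,0],[1,0,0,-0.9,0],[1,-0.4,0,-0.9,0],[1,-0.8,0,-0.4,0],[1,-0.4,0,0,0],[1,0,0,0,0],[1,0,0,0,0]])

```text
time_s: 27.1
ee_pos: [0.461, 0.1862, 0.3079]
eef_rot: [0.991, -0.136, -0.0, 0.0]
force: [0.7, 0.4, -0.6]
gripper_width: 0.0919
grip_force: 0.0
```

Run:
```python
from h import *
np.set_printoptions(precision=4,suppress=True)
yaw=np.radians(-15.6); u=np.array([np.cos(yaw),np.sin(yaw),0]); v=np.array([-np.sin(yaw),np.cos(yaw),0]); s,c=np.sin(np.radians(35)),np.cos(np.radians(35))
a=np.array([-s*u[0],-s*u[1],c]); n=np.array([c*u[0],c*u[1],s]); S=np.array([0.584,0.151,0.03])
im,d,P,K,E=shot("wrist","w19.png")
for P in (np.load("w2.npz")["P"],P):
    Q=(P-S)@np.stack([n,v,a],1)
    q=Q[(abs(Q[...,0])<.03)&(abs(Q[...,1])<.045)&(Q[...,2]>0)&(Q[...,2]<.18)&(P[...,2]>.03)]
    h=q[(q[:,2]>.118)&(q[:,0]>0)]; print("handle",h[:,1].mean(),h[:,2].max(),np.median(h[:,0]))
    for lo in (32,64,96,128):
        k=q[(q[:,2]>=lo/1000)&(q[:,2]<lo/1000+.012)]; print(lo,np.median(k[:,0]),np.percentile(k[:,1],[2,98]))
im,d,P,K,E=shot("top")
for r in finder.regions_of("top","pad_thick")[:3]:
    q=P[r["pixels"]&(d>0)]; print(np.median(q,0))
print(status.get_obs()["force"],status.get_obs()["ee_pos"])
```

```text
handle 0.0015931516625850796 0.15596845731643486 0.011689277836743457
32 0.012947266484537394 [-0.0343  0.0369]
64 0.012979688280793922 [-0.0339  0.0366]
96 0.012861664969774176 [-0.0337  0.0367]
128 0.012098635807924592 [-0.0098  0.0127]
handle 0.0014480079114205695 0.15627190892648454 0.011019524698573846
32 0.013981524764036253 [-0.0339  0.0369]
64 0.013518420624574166 [-0.034   0.0366]
96 0.012898460559218242 [-0.0333  0.0362]
128 0.011507818320493418 [-0.0096  0.013 ]
[ 0.5764 -0.0177  0.0206]
[ 0.5105 -0.1361  0.0302]
[0.1513 0.2731 0.151 ] [0.4613 0.1861 0.3076]
```

View pics/w19.png

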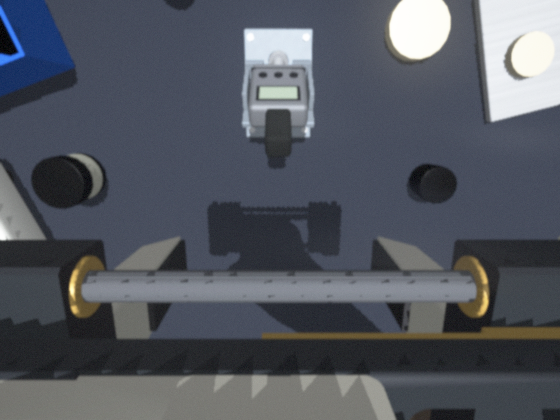

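The durometer is back in its cradle, display up (face around pixel 278,93), within about 1 mm of where it started. The pad hasn't moved and the gripper is clear.

```bash
python3 -c "
from h import *
print(ticket.finish_job())"
```

```text
the job is handed in; nothing more can be done
None
```

The hardness reading is done and the job is handed in: the durometer pressed the middle of the thick pad at about 14–15 N for roughly 2.7 s, tilted about 2°, then went back in its cradle within about 1 mm of its start position, with the pad still in place; I have not seen the judge's result.

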